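# Clip the terminal cover on and switch the test bench on

## Task

Set the yellow cover onto the open grey terminal box (do not drop it) and press it fully home, until the sprung tabs at both ends have caught behind the ledges inside the box and the cover lies flush on the rim. Only then swing the red-knobbed main switch lever all the way over, away from the robot, and let go. Leave the spray can, the spanner and the blue tool bin where they are.

Things in the scene. Friction and masses are not known exactly. Their poses are not given: they have to be found in the camera images.
- box: Open grey terminal box fixed to the bench, 164 (x) x 96 (y) x 60 mm high, brass terminals inside. Origin: centre of its underside; z up. Its mouth is 132 (x) x 84 (y) mm. At the two x ends a ledge 6 mm thick (its top is the rim, 60 mm up) juts inward with a hollow beneath it; the cover's tabs catch under these.
- box_mouth (a point): Centre of the box's mouth (box stands to the left or right, yaw within about 0.7 rad of 0), on the level of its rim (60 mm above the bench).
- cover: Loose yellow cover, about 0.16 kg, on the other side from the box, right way up on the bench, yaw within about 1.2 rad of 0. Origin: centre of the underside of its two skirts; x along its length, z up. Plate 152 (x) x 96 (y) mm, 22 to 28 mm above the origin. Skirts under it enter the box's mouth with nearly 2 mm to spare each side. Fits either way round. Origin 38 mm above the bench when home.
- cover_grip (a point): Top centre of the cover's black grip rib, 52 mm above the cover's origin. The rib is 100 (x) x 18 (y) mm and stands 24 mm up from the plate: pinch it across y. Lowered lightly, the cover stops on its tabs with the plate about 18 mm above the rim; pressing it home from there takes a push growing to 10 to 20 N, centred, and it snaps in for the last 2 mm.
- cover_end_a (a point): Point on the plate's underside at the cover's +x end, 70 mm from the centre, 22 mm above the cover's origin; 60 mm above the bench when home.
- cover_end_b (a point): The same at the cover's -x end.
- tab_a (a joint): Black sprung tab, 30 mm wide, under the cover's +x end, 62 mm from the centre, its barb reaching out to 71 mm from the centre. Value: how far it is pushed inward, in m; 0 = sprung fully out, 0.008 = fully in. It is pushed in about 5 mm while passing the ledge and snaps back to near 0 when caught beneath it (also near 0 when free).
- tab_b (a joint): The same under the cover's -x end.
- switch (a joint): Main switch lever: steel stalk 100 mm long with a red ball 26 mm across, on a black block 70 x 50 x 25 mm, between box and cover. Hinge axis is level, along the block's y, 22 mm above the bench at the block's centre. 0 = off, leaning 0.5 rad from upright towards the robot side (block's -x); 1.0 rad = on, leaning 0.5 rad to the block's +x (end stop). It stays where it is left; moving it takes about 1 N at the ball.
- switch_tip (a point): Centre of the lever's red ball, 100 mm from the hinge axis.
- switch_base: The switch's black block, fixed to the bench. Origin: centre of its underside; x is the direction in which the lever swings on, within about 0.35 rad of straight away from the robot (+x).
- spray_can: Blue spray can, 60 mm across, 170 mm tall, standing at the far left. Origin: centre of its base. Leave alone.
- spanner: Steel spanner 170 mm long, 8 mm thick, lying between the robot and the switch. Origin: underside of its middle. Leave alone.
- tool_bin: Blue open bin of sockets, 120 (x) x 190 (y) x 75 mm, beyond the switch. Origin: centre of its underside. Leave alone.
Mind the look-alikes: they are no part of the job. Leave any brown or turquoise look-alike of the switch_base alone.

How it is judged:
On the way, in this order (a step that is already met when the one before it is completed fails the run):
1. the cover is home on the box with both tabs caught (z of cover_end_a in the frame of box between 0.055 and 0.0625 m and z of cover_end_b in the frame of box between 0.055 and 0.0625 m and horizontal distance between cover and box below 0.006 m and value of joint each of tab_a, tab_b below 0.0025 m), for 0.2 s.
2. the main switch lever is swung fully over (value of joint switch above 0.85 rad), for 0.2 s.
At the end, for the whole second after the job is handed in: The cover lies on the box: both its ends no more than 2.5 mm above the rim, its centre within 6 mm of the box's, both tabs sprung out again under the ledges (each pushed in less than 2.5 mm), at rest; the switch lever is beyond 0.85 of its 1.0 rad swing (all of step 1 and value of joint switch above 0.85 rad and linear speed of cover below 0.02 m/s); the robot touches nothing.
It fails at once if the spray can is shifted more than 30 mm (distance of spray_can from where it was at the start of the episode above 0.03 m).
It fails at once if the spanner is shifted more than 30 mm (distance of spanner from where it was at the start of the episode above 0.03 m).
It fails at once if the blue tool bin is shifted more than 30 mm (distance of tool_bin from where it was at the start of the episode above 0.03 m).
It fails at once if the cover is dropped or thrown (linear speed of cover above 0.6 m/s and contact force between the fingers and cover below 0.1 N).
It fails at once if the switch is turned on while the cover is not clipped home (value of joint switch above 0.6 rad and not (z of each of cover_end_a, cover_end_b in the frame of box below 0.0625 m)).
It also fails if it takes over 64 s, if anything falls off the work surface, if the arm or the gripper's body presses on something with over 40 N, if the wrist force passes 120 N, or if a joint passes its speed limit or range.

## Robot

A 6-joint arm with a two-finger parallel gripper is mounted at the origin on the work surface. World frame = base frame: x ahead of the robot, y to its left, z up, the work surface at z = 0. Lengths are in m, angles in rad, forces in N, time in s.
With the tool pointing down it reaches from about 0.25 to 0.725 m from the base axis. Payload 9.7 kg.
Tool frame: the origin (TCP) lies at the very end of the fingers, on their centre line; the grasp point (between the pads) lies 19 mm behind it; z points along the fingers, y is the line along which they close (so a half turn about z gives the same grasp; the last joint's range is limited). The gripper opens to 85 mm and grips with 20 to 120 N. Pads are 22 mm wide; open, the fingers measure 114 mm over their backs; the gripper's body (76 mm by 85 mm) begins 54 mm behind the grasp point. The pads swing forward as they close: fully open they stand 13 mm farther back than shut.
Start: joints at [-1.139, 0.087, 0.176, 1.66, 0, 1.571], TCP at [0.23, -0.5, 0.2] pointing down, gripper open.
Joint ranges: [-3.13, 3.13], [-0.85, 1.81], [-1.15, 1.24], [-2.2, 2.28], [-1.44, 1.52], [-3.14, 3.14]. Speed limits (rad/s): [2.22, 2.22, 2.57, 3.14, 3.14, 3.14].

## Interface

Orientations are given as a unit quaternion [w, x, y, z].
In Python, from cell import arm gives the robot as it stands.
- The arm moves only by the tool apply_moves, never from a script. Its argument "steps" is a list of rows, each a list of 7 numbers: the turn, a rotation vector about the tool's x, y, z in degrees, then the shift along the tool's x, y, z in cm, then the opening, from -1 (shut) to 1 (fully open). In form: [[ax, ay, az, tx, ty, tz, hand], ...]. A call has 1 to 10 rows; each row is the pose to reach, as a shift and turn from the pose commanded when the call began, along the tool's axes at that moment; what a row does not reach only later rows make up. A row lasts 1/12 s, in which the tool goes at most 41.7 mm and 7.16 degrees, less where a joint would pass 70% of its speed; a pose out of reach is approached as far as the arm can. A call with a gripper value outside its range is refused whole. The fingers move at their own pace and stop on an object; "grip_force" is the grip in N (left out, the last holds). Time passes only in rows, so rows that repeat a pose let the fingers close. It gives the time, the measured TCP pose, the force, the opening and the grip force at its end, in the units of the state.
- arm.get_state(): the state, without advancing time (a new reading comes with each control period).
- arm.camera(name): name is "side" or "top"; returns the picture (400x640x3 uint8, red, green, blue); there is no depth.
- arm.camera_model(name): a dict with "vfov" (degrees; the focal length in pixels is half the picture's height over the tangent of half this angle, whatever the lens; pixels are square), "cx", "cy" (the principal point, pixels), "k1" (the pictures are not rectified: a ray, as slopes to the right and down, at radius r is drawn at 1 + k1 r^2 times it, then the intrinsics apply), "rvec" (rotation vector, rad) and "tvec" (3), from world to camera coordinates, as OpenCV has them. Camera axes: x right, y down, z forward; pixel columns grow to the right and rows downward; lengths in m; the calibration is good to about 2 mm. A picture is of the moment at which its call begins. camera_model takes no time and is no camera call.
- arm.sign_off(): hands the job in; it is judged then, once.
The state is a dict: "time_s": time; "joints": joint angles; "joint_vel": joint speeds; "joint_efforts": joint torques, N m; "position": TCP position; "orientation": TCP orientation; "contact_force": force on the tool from outside, world axes, zero at the start; "moment": the same for the moment, N m; "gripper_width": opening from 0.0 (shut) to 1.0 (fully open); "finger_force": force on a finger pad.
Only numpy, scipy, OpenCV 4.12 (cv2) and the standard library are available. Lean on these libraries where they do the work, as an engineer would, in place of code of your own. Each camera call takes 0.05 s, during which the arm holds its last target. There are 200 camera calls.

## Working session

There is one attempt and no reset: what is moved stays moved. The work goes in short steps, Python scripts to look and compute and a tool call to move; the robot and the scene stay as the last step left them, time stands still between calls to the robot, and variables do not carry over. Pictures are saved under pics/ and viewed, at most 11 in all, crops included, and the job is handed in when it is done.

Besides the shell and the picture viewer there is one more tool, called after "Call:" by a JSON object that holds its "method" and its "body". apply_moves: Moves the arm, as the interface text tells. Its arguments: {"type":"object","properties":{"steps":{"type":"array","items":{"type":"array","items":{"type":"number"}}},"grip_force":{"type":"number"}},"required":["steps"]}

```bash
mkdir -p pics; ls; cat > h.py <<'E'
import numpy as np, cv2
from cell import arm
def model(n):
    m=arm.camera_model(n); f=200/np.tan(np.radians(m['vfov'])/2)
    R=cv2.Rodrigues(np.array(m['rvec'],float))[0]; return m,f,R,np.array(m['tvec'],float)
def ray(n,u,v):
    m,f,R,t=model(n); d=np.array([(u-m['cx'])/f,(v-m['cy'])/f]); s=d.copy()
    for _ in range(30): s=d/(1+m['k1']*(s@s))
    return -R.T@t, R.T@np.array([s[0],s[1],1])
def at(n,u,v,z):
    c,d=ray(n,u,v); return c+d*(z-c[2])/d[2]
def proj(n,P):
    m,f,R,t=model(n); p=R@np.array(P,float)+t; s=p[:2]/p[2]; s=s*(1+m['k1']*(s@s))
    return np.array([s[0]*f+m['cx'],s[1]*f+m['cy']])
def snap(n,name,crop=None,k=1):
    im=arm.camera(n)[:,:,::-1]
    if crop: a,b,c,d=crop; im=im[b:d,a:c]
    cv2.imwrite('pics/'+name,cv2.resize(np.ascontiguousarray(im),None,fx=k,fy=k,interpolation=cv2.INTER_CUBIC))
E
python3 - <<'E'
from h import *
snap('top','t0.png',None,1.25); snap('side','s0.png',None,1.25)
for n in('top','side'):
    m,f,R,t=model(n); print(n,m,f,-R.T@t)
print(arm.get_state())
E
```

```text
pics
top {'vfov': 48.56016646938654, 'cx': 325.8224502621372, 'cy': 197.40488911429978, 'k1': 0.0003023755087253411, 'rvec': array([ 2.22018582, -2.18367451,  0.05662235]), 'tvec': array([0.08566897, 0.56755256, 1.38962121])} 443.361756554886 [0.50321512 0.1038486  1.41297282]
side {'vfov': 48.545989385981315, 'cx': 320.62952885637463, 'cy': 204.38141269710502, 'k1': -0.12306053125123816, 'rvec': array([ 0.91397127, -2.59866236,  0.97816837]), 'tvec': array([0.49287328, 0.29200422, 1.14994642])} 443.5081367834523 [0.06594575 0.73361376 1.05262971]
{'time_s': 0.1, 'joints': array([-1.13902375e+00,  8.74330641e-02,  1.75211649e-01,  1.65978272e+00,
       -1.17282746e-05,  1.57081535e+00]), 'joint_vel': array([ 0.00038436, -0.00207819,  0.00136254,  0.00033291, -0.00094153,
       -0.00021723]), 'joint_efforts': array([ 1.15758306e-03, -5.21560800e+01,  4.65653121e+01,  1.60541735e-02,
        6.61340141e-05, -8.73083280e-06]), 'position': array([ 0.2300634 , -0.49931286,  0.19973771]), 'orientation': array([-5.88629161e-04,  9.76788781e-01,  2.14203904e-01, -1.35098075e-04]), 'contact_force': array([ 0.17732069, -0.25374175,  0.54462144]), 'moment': array([-0.00719587, -0.01483781, -0.00064111]), 'finger_force': 0.0, 'gripper_width': 0.9994233295977059}
```

View pics/t0.png

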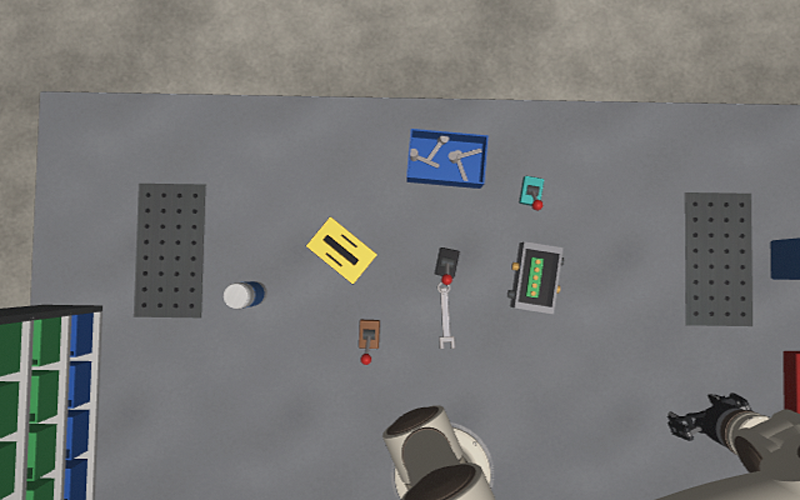

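View pics/s0.png

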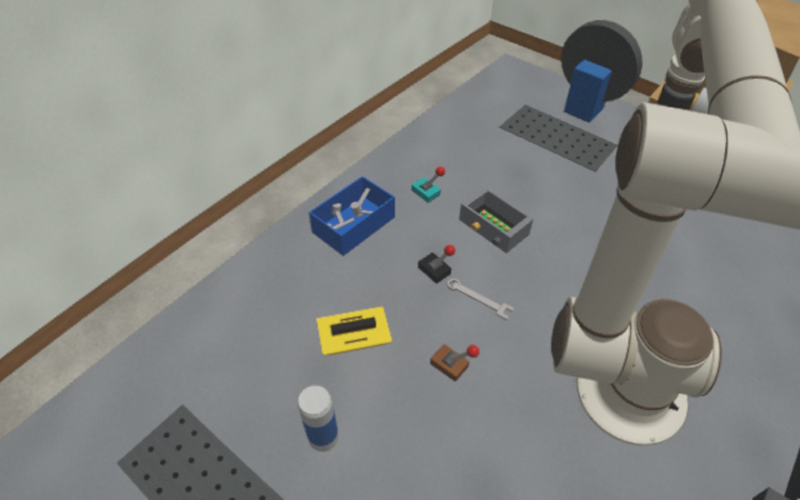

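The top view shows the yellow cover at about (341,250), the box at (537,278) and the black switch at (447,262) with its ball at (447,280). All are pixels of the 1.25x picture. I'll enlarge one crop for corner reading and segment the yellow by code.

```bash
python3 - <<'E'
from h import *
snap('top','t1.png',(330,185,460,265),6)
for n in('top',):
    im=arm.camera(n).astype(int); r,g,b=im[:,:,0],im[:,:,1],im[:,:,2]
    m=((r>150)&(g>130)&(b<100)).astype(np.uint8); m[:, 330:]=0
    c=max(cv2.findContours(m,0,2)[0],key=cv2.contourArea)
    rc=cv2.minAreaRect(c); P=[at(n,*p,0.028)[:2] for p in cv2.boxPoints(rc)]
    P=np.array(P); print(n,rc,P,P.mean(0),[np.linalg.norm(P[i]-P[i-1]) for i in range(4)],[np.arctan2(*(P[i]-P[i-1])[::-1]) for i in range(4)])
    k=((r<60)&(g<60)&(b<60)).astype(np.uint8)*cv2.drawContours(np.zeros_like(m),[cv2.convexHull(c)],-1,1,-1)
    k=max(cv2.findContours(k,0,2)[0],key=cv2.contourArea); rk=cv2.minAreaRect(k); P=np.array([at(n,*p,0.052)[:2] for p in cv2.boxPoints(rk)]); print(rk,P.mean(0),[np.linalg.norm(P[i]-P[i-1]) for i in range(4)],[np.arctan2(*(P[i]-P[i-1])[::-1]) for i in range(4)])
E
```

```text
top ((272.8870544433594, 199.90823364257812), (48.70115280151367, 30.947542190551758), 39.09385681152344) [[0.56372244 0.35000728]
 [0.64002741 0.29083211]
 [0.54579589 0.1707024 ]
 [0.46993763 0.23005788]] [0.55487084 0.26039992] [np.float64(0.15226112161156202), np.float64(0.09656163934873112), np.float64(0.15267851259405665), np.float64(0.09632003952299532)] [np.float64(0.9072086025772204), np.float64(-0.6596277689216269), np.float64(-2.235961542918252), np.float64(2.4776434029553056)]
((272.4129333496094, 199.49176025390625), (31.52962875366211, 4.899219036102295), 39.09385681152344) [0.55514722 0.25916507] [np.float64(0.09698520342046803), np.float64(0.015015354313207743), np.float64(0.09702724934610493), np.float64(0.014991022077494077)] [np.float64(0.9065444949199456), np.float64(-0.6603377874552084), np.float64(-2.2352978468078364), np.float64(2.478456670653679)]
```

View pics/t1.png

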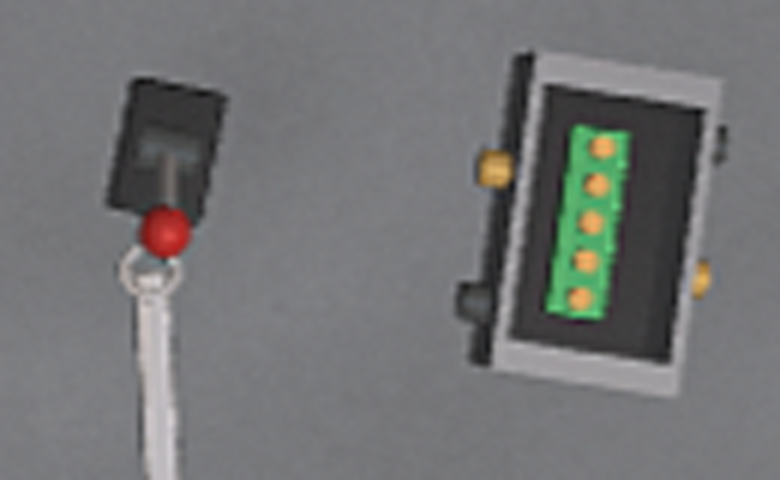

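```bash
cat > est.py <<'E'
from h import *
def q(L,z): return np.array([at('top',330+(x+.5)/6-.5,185+(y+.5)/6-.5,z)[:2] for x,y in L])
def rep(n,P):
    e=np.diff(np.vstack([P,P[:1]]),axis=0); d=(P[0]-P[3]+P[1]-P[2]); w=P[0]-P[1]+P[3]-P[2]
    print(n,P.mean(0).round(4),'len',np.hypot(*e.T).round(4),'yaw',np.arctan2(d[1],d[0]),np.arctan2(-w[0],w[1]))
rep('boxout',q([(537,52),(722,78),(680,396),(492,368)],.06))
rep('mouth',q([(545,85),(705,108),(670,362),(512,340)],.06))
rep('switch',q([(132,78),(228,95),(200,222),(107,205)],.025))
print('ball',q([(165,232)],.110))
print('spanner',q([(150,270)],.008))
E
python3 est.py
```

```text
boxout [ 0.4949 -0.2265] len [0.0953 0.1632 0.0964 0.1624] yaw -0.13078002716083684 -0.12716566518006
mouth [ 0.4947 -0.2266] len [0.0824 0.1304 0.081  0.1308] yaw -0.12721563788698903 -0.12400034772819142
switch [ 0.529  -0.0043] len [0.0509 0.0679 0.0493 0.0676] yaw -0.19248083386073203 -0.16141139860563408
ball [[0.48727307 0.00267171]]
spanner [[0.46589539 0.00239726]]
```

```bash
cat > go.py <<'E'
import sys
from h import *
from scipy.spatial.transform import Rotation as Ro
x,y,z,yaw=map(float,sys.argv[1:5])
s=arm.get_state(); o=s['orientation']; R=Ro.from_quat([*o[1:],o[0]])
T=Ro.from_euler('z',yaw)*Ro.from_quat([1,0,0,0])
print('turn deg',np.degrees((R.inv()*T).as_rotvec()).round(2),'shift cm',(R.inv().apply(np.array([x,y,z])-s['position'])*100).round(2))
print('pos',s['position'].round(4),'yaw',np.arctan2(*R.apply([1,0,0])[[1,0]]).round(4),'F',s['contact_force'].round(2),'w',round(s['gripper_width'],3),'ff',s['finger_force'],'t',s['time_s'])
E
python3 go.py .555 .2595 .13 .907
```

```text
turn deg [-5.000e-02 -1.000e-02 -2.723e+01] shift cm [ 61.27 -55.32   7.04]
pos [ 0.2301 -0.4994  0.2   ] yaw 0.4318 F [ 0.11 -0.02  0.18] w 0.999 ff 0.0 t 0.2
```

Call:
{"method": "apply_moves", "body": {"steps": [[0,0,-27.2,61.3,-55.3,0,-0.1],[0,0,-27.2,61.3,-55.3,0,-0.1],[0,0,-27.2,61.3,-55.3,0,-0.1],[0,0,-27.2,61.3,-55.3,0,-0.1],[0,0,-27.2,61.3,-55.3,0,-0.1],[0,0,-27.2,61.3,-55.3,0,-0.1],[0,0,-27.2,61.3,-55.3,0,-0.1],[0,0,-27.2,61.3,-55.3,0,-0.1],[0,0,-27.2,61.3,-55.3,0,-0.1],[0,0,-27.2,61.3,-55.3,0,-0.1]]}}

```text
time_s: 1.03
position: [0.3945, -0.1146, 0.2005]
orientation: [0.0, 0.899, 0.438, 0.0]
contact_force: [1.5, -1.2, -0.2]
gripper_width: 0.455
finger_force: 0.0
```

```bash
python3 go.py .555 .2595 .12 .907
```

```text
turn deg [ 0.03 -0.01 -0.04] shift cm [ 39.34 -10.44   8.05]
pos [ 0.3945 -0.1146  0.2005] yaw 0.9063 F [ 1.45 -1.2  -0.19] w 0.455 ff 0.0 t 1.0333
```

Call:
{"method": "apply_moves", "body": {"steps": [[0,0,0,38.5,-10.2,4,-0.1],[0,0,0,38.5,-10.2,4,-0.1],[0,0,0,38.5,-10.2,4,-0.1],[0,0,0,38.5,-10.2,4,-0.1],[0,0,0,38.5,-10.2,4,-0.1],[0,0,0,38.5,-10.2,4,-0.1],[0,0,0,38.5,-10.2,4,-0.1],[0,0,0,38.5,-10.2,4,-0.1],[0,0,0,38.5,-10.2,8,-0.1],[0,0,0,38.5,-10.2,8,-0.1]]}}

```text
time_s: 1.87
position: [0.5523, 0.2521, 0.1201]
orientation: [-0.0, 0.899, 0.438, 0.001]
contact_force: [1.0, -0.9, -0.4]
gripper_width: 0.447
finger_force: 0.0
```

Call:
{"method": "apply_moves", "body": {"steps": [[0,0,0,0,0,0,-0.1],[0,0,0,0,0,0,-0.1],[0,0,0,0,0,0,-0.1]]}}

```text
time_s: 2.12
position: [0.5511, 0.2492, 0.1204]
orientation: [0.0, 0.899, 0.438, -0.0]
contact_force: [-0.9, -0.8, 0.5]
gripper_width: 0.449
finger_force: 0.0
```

```bash
python3 - <<'E'
from h import *
snap('side','s1.png',(230,180,350,300),5)
E
python3 go.py .555 .2595 .033 .907
```

```text
turn deg [ 0.03 -0.03 -0.05] shift cm [ 1.05 -0.38  8.82]
pos [0.5514 0.2489 0.1212] yaw 0.9061 F [0.04 0.22 0.47] w 0.452 ff 0.0 t 2.1667
```

View pics/s1.png

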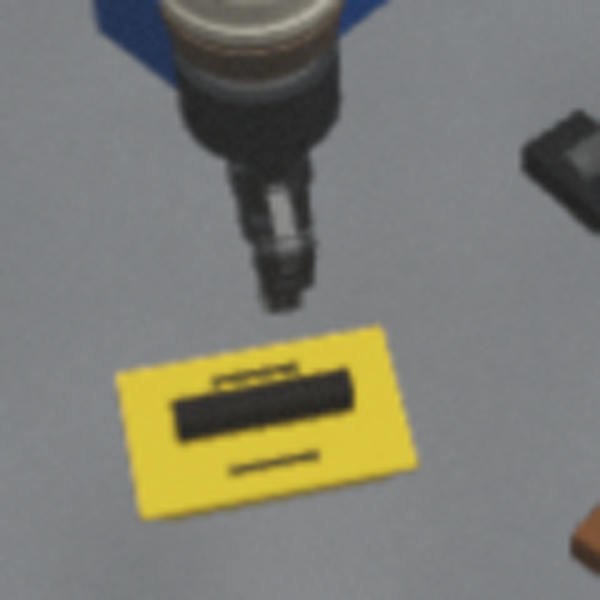

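The side crop shows the open gripper above the cover, with the rib's top centre near crop (263,393). I'll cross-check that against the top view, then descend.

```bash
python3 - <<'E'
from h import *
print(at('side',230+263/5,180+391/5,.052), (proj('side',[.555,.2595,.052])-[230,180])*5)
E
```

```text
[0.55510676 0.26029399 0.052     ] [264.1208443  390.15809051]
```

Call:
{"method": "apply_moves", "body": {"steps": [[0,0,0,1.05,-0.4,0,-0.1],[0,0,0,1.05,-0.4,3,-0.1],[0,0,0,1.05,-0.4,5,-0.1],[0,0,0,1.05,-0.4,5,-0.1],[0,0,0,1.05,-0.4,5,-0.1]]}}

```text
time_s: 2.58
position: [0.5545, 0.2597, 0.0708]
orientation: [-0.0, 0.899, 0.438, -0.0]
contact_force: [0.1, 0.8, 0.8]
gripper_width: 0.451
finger_force: 0.0
```

```bash
python3 go.py .555 .2595 .033 .907
```

```text
turn deg [-0.02  0.02 -0.07] shift cm [0.01 0.06 3.78]
pos [0.5545 0.2597 0.0708] yaw 0.9057 F [0.14 0.77 0.82] w 0.451 ff 0.0 t 2.5833
```

Call:
{"method": "apply_moves", "body": {"steps": [[0,0,0,0,0.05,2,-0.1],[0,0,0,0,0.05,3.7,-0.1],[0,0,0,0,0.05,3.7,-0.1],[0,0,0,0,0.05,3.7,-0.1],[0,0,0,0,0.05,3.7,-1],[0,0,0,0,0.05,3.7,-1],[0,0,0,0,0.05,3.7,-1],[0,0,0,0,0.05,3.7,-1],[0,0,0,0,0.05,3.7,-1]], "grip_force": 80}}

```text
time_s: 3.33
position: [0.5553, 0.26, 0.0339]
orientation: [-0.0, 0.899, 0.438, 0.0]
contact_force: [-0.3, 0.1, -0.3]
gripper_width: -0.003
finger_force: 0.0
```

```bash
python3 go.py .555 .2595 .033 .907
```

```text
turn deg [ 0.02 -0.04 -0.02] shift cm [-0.06  0.01  0.09]
pos [0.5553 0.26   0.0339] yaw 0.9066 F [-0.34  0.1  -0.32] w -0.003 ff 0.0 t 3.3333
```

```bash
python3 - <<'E'
from h import *
snap('side','s2.png',(230,180,350,300),5)
snap('top','t2.png')
E
python3 go.py .555 .2595 .033 .907
```

```text
turn deg [ 0.   -0.01 -0.03] shift cm [-0.04  0.01  0.06]
pos [0.5552 0.2599 0.0336] yaw 0.9065 F [-0.42 -1.01 -0.95] w -0.002 ff 0.0 t 3.4333
```

View pics/s2.png

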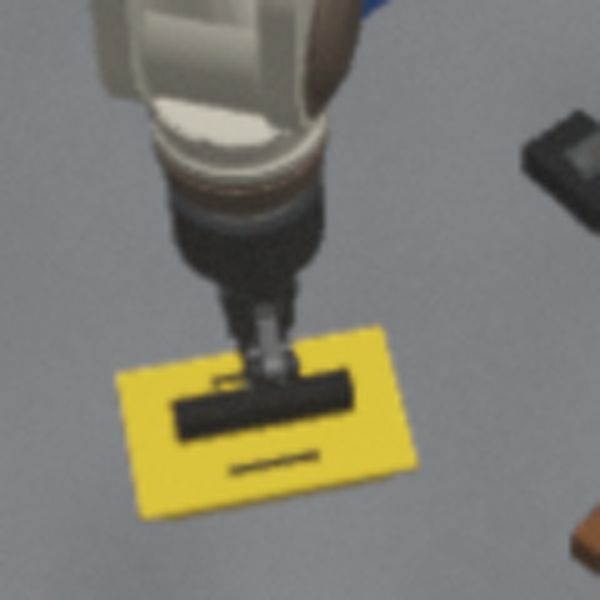

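The side crop shows the closed fingers standing beyond the rib, near crop (272,370), not on it. I'll check the TCP projection against the picture.

```bash
python3 - <<'E'
from h import *
f=lambda P:(proj('side',P)-[230,180])*5
print('s1 tcp',f([.5514,.2489,.1212]),'s2 tcp',f([.5552,.2599,.0336]),'grasp',f([.5552,.2599,.0526]), 'up',f([.5552,.2599,.09]))
for z in(.04,.055,.07): print(z,at('side',230+272/5,180+368/5,z))
print('top',proj('top',[.5552,.2599,.05]))
im=cv2.imread('pics/t2.png')[150:250,210:340]; cv2.imwrite('pics/t2c.png',cv2.resize(im,None,fx=6,fy=6,interpolation=2))
E
```

```text
s1 tcp [276.00300789 305.65052127] s2 tcp [265.10179754 409.31597351] grasp [263.29637725 389.81715643] up [259.62193552 349.99163914]
0.04 [0.56725495 0.24004509 0.04      ]
0.055 [0.55982909 0.24735628 0.055     ]
0.07 [0.55240324 0.25466747 0.07      ]
top [272.23831962 199.48821719]
```

View pics/t2c.png

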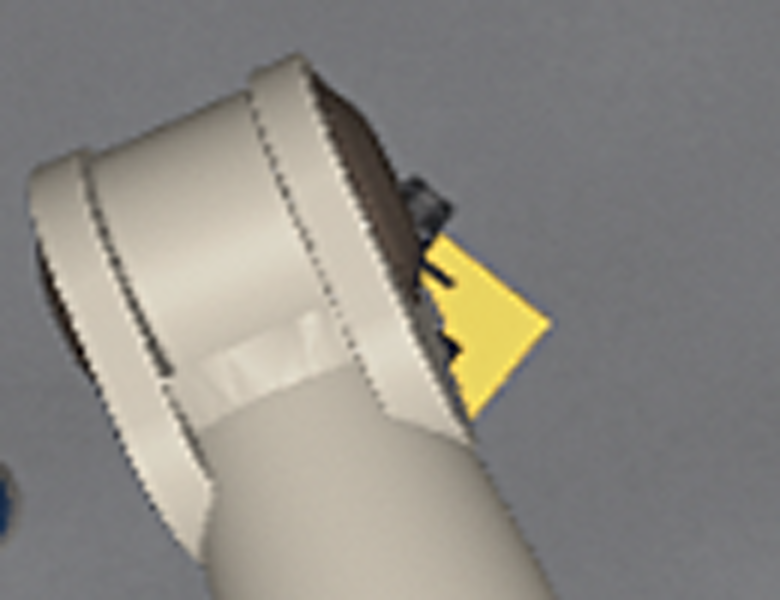

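Call:
{"method": "apply_moves", "body": {"steps": [[0,0,0,0,0,-3,-1],[0,0,0,0,0,-6,-1],[0,0,0,0,0,-6,-1],[0,0,0,0,0,-6,-1]]}}

```text
time_s: 3.77
position: [0.5562, 0.2604, 0.0955]
orientation: [0.0, 0.899, 0.438, 0.002]
contact_force: [0.1, 0.2, -0.2]
gripper_width: -0.001
finger_force: 0.0
```

```bash
python3 - <<'E'
from h import *
f=lambda P:(proj('side',P)-[240,210])*8
im=arm.camera('side')[:,:,::-1][210:280,240:330]; im=cv2.resize(np.ascontiguousarray(im),None,fx=8,fy=8,interpolation=2)
s=arm.get_state(); p=s['position']; print(p,s['gripper_width'],f(p),f(p+[0,0,.019]),f(p+[0,0,.04]))
for P in (p,p+[0,0,.019],p+[0,0,.04]): cv2.circle(im,tuple(int(a) for a in f(P)),4,(0,0,255),1)
c,sn=np.cos(.907),np.sin(.907)
for z in(.028,.052):
    L=np.array([f([.555+a*c-b*sn,.2595+a*sn+b*c,z]) for a,b in((.05,.009),(.05,-.009),(-.05,-.009),(-.05,.009))],int); cv2.polylines(im,[L],True,(255,255,0),1)
cv2.imwrite('pics/s3.png',im)
E
```

```text
[0.55543153 0.26002138 0.09375849] -0.001532278555883212 [334.01883292 313.27750718] [330.90634355 279.50716862] [327.38193221 241.16445523]
```

View pics/s3.png

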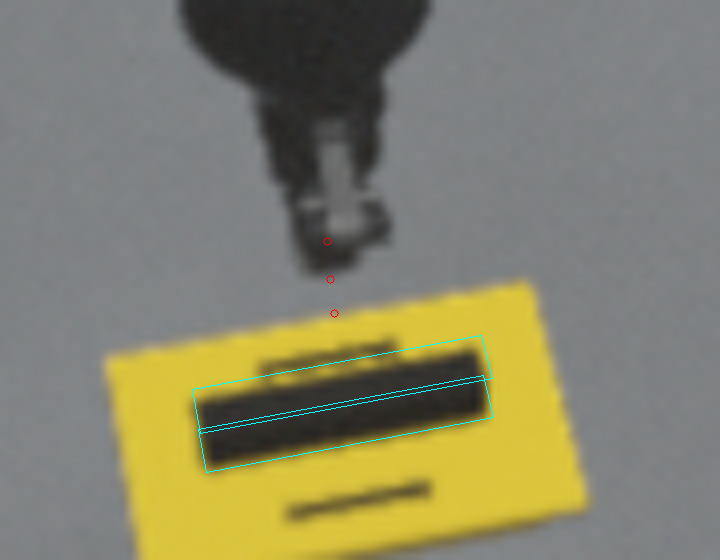

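The side crop shows the shut fingertips at (330,270), while the reported TCP projects to (334,313). So the real tips stand about 24 mm above the reported TCP, and the fingers closed just over the rib. The sideways error is small. I'll reopen, go about 22 mm deeper while watching the force, and close.

Call:
{"method": "apply_moves", "body": {"steps": [[0,0,0,0,0,0,-0.1],[0,0,0,0,0,0,-0.1],[0,0,0,0,0,0,-0.1],[0,0,0,0,0,3,-0.1],[0,0,0,0,0,6,-0.1],[0,0,0,0,0,7,-0.1],[0,0,0,0,0,7.5,-0.1],[0,0,0,0,0,7.5,-0.1]]}}

```text
time_s: 4.48
position: [0.5545, 0.2596, 0.0175]
orientation: [-0.0, 0.899, 0.438, -0.001]
contact_force: [-0.3, 0.0, 0.3]
gripper_width: 0.449
finger_force: 0.0
```

```bash
python3 go.py .555 .2595 .010 .907
```

```text
turn deg [-0.05  0.1  -0.03] shift cm [0.03 0.05 0.75]
pos [0.5545 0.2596 0.0175] yaw 0.9065 F [-0.31  0.04  0.32] w 0.449 ff 0.0 t 4.4833
```

Call:
{"method": "apply_moves", "body": {"steps": [[0,0,0,0,0.05,0.6,-0.1],[0,0,0,0,0.05,0.6,-0.1],[0,0,0,0,0.05,0.6,-1],[0,0,0,0,0.05,0.6,-1],[0,0,0,0,0.05,0.6,-1],[0,0,0,0,0.05,0.6,-1],[0,0,0,0,0.05,0.6,-1],[0,0,0,0,0.05,0.6,-1]], "grip_force": 80}}

```text
time_s: 5.15
position: [0.5561, 0.2599, 0.0138]
orientation: [0.0, 0.899, 0.438, 0.001]
contact_force: [-1.0, 0.2, 6.1]
gripper_width: 0.179
finger_force: 79.1
```

```bash
python3 go.py .555 .2595 .010 .907
```

```text
turn deg [ 0.05 -0.1  -0.03] shift cm [-0.1  -0.07  0.38]
pos [0.5561 0.2599 0.0138] yaw 0.9065 F [-0.98  0.19  6.05] w 0.179 ff 79.08089518547058 t 5.15
```

Call:
{"method": "apply_moves", "body": {"steps": [[0,0,0,0,0,-1,-1],[0,0,0,0,0,-3,-1],[0,0,0,0,0,-6,-1],[0,0,0,0,0,-10,-1],[0,0,0,0,0,-14,-1],[0,0,0,0,0,-18,-1],[0,0,0,0,0,-19,-1],[0,0,0,0,0,-19,-1]]}}

```text
time_s: 5.82
position: [0.5567, 0.2601, 0.207]
orientation: [0.0, 0.899, 0.438, 0.003]
contact_force: [-0.5, 0.0, -2.0]
gripper_width: 0.177
finger_force: 78.5
```

```bash
python3 go.py .4948 -.2265 .2 -.128
```

```text
turn deg [-2.000e-02 -4.000e-01  5.927e+01] shift cm [-42.14  25.12   0.52]
pos [0.5567 0.2601 0.207 ] yaw 0.9065 F [-0.49  0.02 -2.04] w 0.177 ff 78.47556710243225 t 5.8167
```

Holding the cover (about 1.6 N of weight). Next is the move to above the box.

Call:
{"method": "apply_moves", "body": {"steps": [[0,0,6,-3.4,2,0,-1],[0,0,12,-6.8,4,0,-1],[0,0,18,-10.2,6,0,-1],[0,0,24,-13.6,8,0,-1],[0,0,30,-17,10,0,-1],[0,0,36,-20.4,12,0,-1],[0,0,42,-23.8,14,0,-1],[0,0,48,-27.2,16,0,-1],[0,0,54,-30.6,18,0,-1],[0,0,59.2,-34,20.3,0,-1]]}}

```text
time_s: 6.65
position: [0.5042, -0.1347, 0.2006]
orientation: [-0.0, 0.998, -0.066, -0.001]
contact_force: [0.8, -0.5, -1.6]
gripper_width: 0.175
finger_force: 78.5
```

```bash
python3 go.py .4948 -.2265 .15 -.128
```

```text
turn deg [-0.02  0.14 -0.22] shift cm [0.28 9.23 5.06]
pos [ 0.5042 -0.1347  0.2006] yaw -0.1318 F [ 0.77 -0.5  -1.64] w 0.175 ff 78.50121259689331 t 6.65
```

Call:
{"method": "apply_moves", "body": {"steps": [[0,0,-0.2,0.2,3.5,0,-1],[0,0,-0.2,0.2,6.5,0,-1],[0,0,-0.2,0.2,8.5,2,-1],[0,0,-0.2,0.2,9,5,-1],[0,0,-0.2,0.2,9,7,-1],[0,0,-0.2,0.2,9,8,-1],[0,0,-0.2,0.2,9,8,-1],[0,0,-0.2,0.2,9,8,-1],[0,0,-0.2,0.2,9,8,-1]]}}

```text
time_s: 7.4
position: [0.4968, -0.2226, 0.1235]
orientation: [0.0, 0.998, -0.061, 0.001]
contact_force: [0.8, -0.1, -1.2]
gripper_width: 0.173
finger_force: 78.5
```

```bash
python3 go.py .4948 -.2265 .15 -.128; python3 - <<'E'
from h import *
snap('top','t3.png',(390,160,480,250),6); snap('side','s4.png',(350,130,450,210),6)
im=arm.camera('top').astype(int); r,g,b=im[:,:,0],im[:,:,1],im[:,:,2]
m=((r>110)&(g>90)&(b<90)&(r>b*1.8)).astype(np.uint8); c=max(cv2.findContours(m,0,2)[0],key=cv2.contourArea); print(cv2.minAreaRect(c))
c2,s2=np.cos(-.128),np.sin(-.128); p=arm.get_state()['position']; zt=p[2]-.0138+.028
for z in (.06,zt): print(z,[(( proj('top',[.4948+a*c2-b_*s2,-.2265+a*s2+b_*c2,z])-[390,160])*6).round(0) for a,b_ in((.076,.048),(.076,-.048),(-.076,-.048),(-.076,.048))])
E
```

```text
turn deg [ 0.02 -0.07  0.31] shift cm [-0.15  0.41 -2.65]
pos [ 0.4968 -0.2226  0.1235] yaw -0.1226 F [ 0.83 -0.11 -1.24] w 0.173 ff 78.54143857955933 t 7.4
((295.2107849121094, 267.2061462402344), (13.534684181213379, 21.134077072143555), 3.1798300743103027)
0.06 [array([172., 209.]), array([358., 237.]), array([319., 533.]), array([132., 506.])]
0.13792695864543822 [array([207., 201.]), array([405., 230.]), array([363., 544.]), array([165., 515.])]
```

View pics/t3.png

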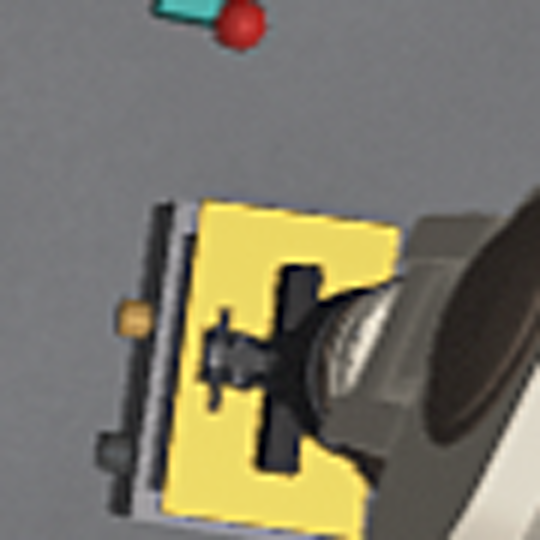

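The top crop shows the cover above the box. Its corners are at about (200,202), (402,228), (163,514) and (363,540), against (207,201), (405,230), (363,544) and (165,515) if centred, so it is about 2 mm off. I'll fit the edges by code.

```bash
cat > fit.py <<'E'
from h import *
def fit(im,ox,oy,z,k=6):  # im BGR crop, upscaled k
    b,g,r=[im[:,:,i].astype(int) for i in range(3)]
    sat=(r-b); L=[];T=[];B=[]
    ys,xs=np.where(sat>85); 
    m=(sat>85)
    cx=(xs.min()); 
    for y in range(ys.min()+25,ys.max()-45): L.append((np.where(m[y])[0].min()-.5,y))
    for x in range(210,340):
        c=np.where(m[:,x])[0]; T.append((x,c.min()-.5))
        if x<330: B.append((x,c.max()+.5))
    L,T,B=map(np.array,(L,T,B))
    def rob(u,v):
        p=np.polyfit(u,v,1)
        for _ in range(5):
            e=abs(np.polyval(p,u)-v); q=e<=max(1,1.5*np.median(e)); p=np.polyfit(u[q],v[q],1)
        return p
    pl=rob(L[:,1],L[:,0]); pt=rob(T[:,0],T[:,1]); pb=rob(B[:,0],B[:,1])
    def X(pl,ph): x=(pl[0]*ph[1]+pl[1])/(1-pl[0]*ph[0]); return x,ph[0]*x+ph[1]
    tl,bl=X(pl,pt),X(pl,pb); print('px',np.round(tl,1),np.round(bl,1),'slopes',pl[0],pt[0],pb[0])
    W=[at('top',ox+(u+.5)/k-.5,oy+(v+.5)/k-.5,z)[:2] for u,v in(tl,bl)]
    d=W[0]-W[1]; yaw=np.arctan2(d[1],d[0]); n=np.array([np.sin(yaw),-np.cos(yaw)])
    print('len',np.hypot(*d),'yaw',yaw,'centre',(W[0]+W[1])/2+.048*n)
E
python3 - <<'E'
from fit import *
fit(cv2.imread('pics/t3.png'),390,160,.1379)
fit(cv2.imread('pics/t3.png'),390,160,.142)
E
```

```text
Traceback (most recent call last):
  File "fit.py", line 8, in fit
    for y in range(ys.min()+25,ys.max()-45): L.append((np.where(m[y])[0].min()-.5,y))
                                                       ~~~~~~~~~~~~~~~~~~~~~^^
ValueError: zero-size array to reduction operation minimum which has no identity
```

```bash
sed -i 's/sat=(r-b);/sat=(r-b); sat[:150]=0; sat[:,:150]=0;/; s/if x<330/if x<300/; s/ys.max()-45/ys.max()-60/' fit.py
python3 - <<'E'
from fit import *
fit(cv2.imread('pics/t3.png'),390,160,.1379)
fit(cv2.imread('pics/t3.png'),390,160,.142)
E
```

```text
px [201.7 199.8] [161.2 512.9] slopes -0.1295220181827379 0.13328093700396854 0.12042928785039818
len 0.15138221102725558 yaw -0.12205103525307542 centre [ 0.49718749 -0.22323028]
px [201.7 199.8] [161.2 512.9] slopes -0.1295220181827379 0.13328093700396854 0.12042928785039818
len 0.1508954411319627 yaw -0.12205103525307491 centre [ 0.49718808 -0.22233176]
```

```bash
python3 go.py .4945 -.2260 .10 -.127
```

```text
turn deg [ 0.04 -0.11  0.25] shift cm [-0.22  0.35  2.37]
pos [ 0.4971 -0.2228  0.1237] yaw -0.1226 F [-1.06  0.34 -1.33] w 0.177 ff 78.53922843933105 t 7.55
```

Call:
{"method": "apply_moves", "body": {"steps": [[0,0,0.3,-0.22,0.35,1,-1],[0,0,0.3,-0.22,0.35,2.2,-1],[0,0,0.3,-0.22,0.35,2.2,-1],[0,0,0.3,-0.22,0.35,2.2,-1],[0,0,0.3,-0.22,0.35,2.2,-1]]}}

```text
time_s: 7.97
position: [0.4936, -0.2259, 0.1002]
orientation: [-0.0, 0.998, -0.064, -0.0]
contact_force: [-0.1, -0.6, -1.4]
gripper_width: 0.176
finger_force: 78.5
```

```bash
python3 - <<'E'
from fit import *
snap('top','t4.png',(390,160,480,255),6)
p=arm.get_state()['position']; print(p)
fit(cv2.imread('pics/t4.png'),390,160,p[2]-.0138+.028)
E
python3 go.py .4948 -.2265 .075 -.128
```

```text
[ 0.49374588 -0.22602847  0.10050898]
px [198.6 207.6] [157.1 516. ] slopes -0.13471753751334906 0.15203644321978088 0.13063765084310763
len 0.15195927383073282 yaw -0.12710967295706133 centre [ 0.49426301 -0.22654993]
turn deg [-0.   -0.   -0.03] shift cm [0.11 0.03 2.55]
pos [ 0.4937 -0.226   0.1005] yaw -0.1285 F [ 0.14  1.01 -0.84] w 0.178 ff 78.51600050926208 t 8.0167
```

Call:
{"method": "apply_moves", "body": {"steps": [[0,0,0,0.05,0,0.7,-1],[0,0,0,0.05,0,1.4,-1],[0,0,0,0.05,0,2.0,-1],[0,0,0,0.05,0,2.5,-1],[0,0,0,0.05,0,2.7,-1],[0,0,0,0.05,0,2.7,-1]]}}

```text
time_s: 8.52
position: [0.4938, -0.2259, 0.0725]
orientation: [-0.0, 0.998, -0.064, -0.001]
contact_force: [-0.6, 0.5, -1.4]
gripper_width: 0.177
finger_force: 78.5
```

```bash
python3 go.py .4948 -.2265 .07 -.128
```

```text
turn deg [-0.02  0.07 -0.03] shift cm [0.11 0.05 0.25]
pos [ 0.4938 -0.2259  0.0725] yaw -0.1285 F [-0.57  0.47 -1.44] w 0.177 ff 78.54767203330994 t 8.5167
```

Call:
{"method": "apply_moves", "body": {"steps": [[0,0,0,0,0,0.3,-1],[0,0,0,0,0,0.6,-1],[0,0,0,0,0,0.9,-1],[0,0,0,0,0,1.0,-1],[0,0,0,0,0,1.0,-1]], "grip_force": 100}}

```text
time_s: 8.93
position: [0.495, -0.2264, 0.0648]
orientation: [0.0, 0.998, -0.064, 0.001]
contact_force: [-1.5, 1.0, 8.0]
gripper_width: 0.165
finger_force: 102.7
```

```bash
python3 go.py .4948 -.2265 .052 -.128
```

```text
turn deg [ 0.04 -0.15 -0.03] shift cm [-0.02  0.01  1.28]
pos [ 0.495  -0.2264  0.0648] yaw -0.1285 F [-1.55  1.01  8.03] w 0.165 ff 102.74326086044312 t 8.9333
```

Call:
{"method": "apply_moves", "body": {"steps": [[0,0,0,0,0,0.3,-1],[0,0,0,0,0,0.6,-1],[0,0,0,0,0,0.9,-1],[0,0,0,0,0,1.2,-1],[0,0,0,0,0,1.4,-1],[0,0,0,0,0,1.4,-1]]}}

```text
time_s: 9.43
position: [0.4947, -0.2263, 0.0518]
orientation: [0.0, 0.998, -0.064, 0.001]
contact_force: [-6.7, 2.7, 18.5]
gripper_width: 0.167
finger_force: 104.0
```

```bash
python3 go.py .4948 -.2265 .052 -.128
```

```text
turn deg [ 0.04 -0.14 -0.03] shift cm [ 0.01  0.02 -0.02]
pos [ 0.4947 -0.2263  0.0518] yaw -0.1285 F [-6.72  2.67 18.51] w 0.167 ff 104.04381036758423 t 9.4333
```

Call:
{"method": "apply_moves", "body": {"steps": [[0,0,0,0,0,0.2,-1],[0,0,0,0,0,0.4,-1],[0,0,0,0,0,0.5,-1],[0,0,0,0,0,0.5,-1]]}}

```text
time_s: 9.77
position: [0.4949, -0.2264, 0.0516]
orientation: [0.001, 0.998, -0.064, 0.003]
contact_force: [-21.9, 9.3, 55.5]
gripper_width: 0.166
finger_force: 108.7
```

```bash
python3 go.py .4948 -.2265 .052 -.128
```

```text
turn deg [ 0.1  -0.33 -0.03] shift cm [-0.01  0.01 -0.04]
pos [ 0.4949 -0.2264  0.0516] yaw -0.1285 F [-21.88   9.3   55.52] w 0.166 ff 108.71854662895203 t 9.7667
```

A hard stop at z 0.0516 with 55 N means the cover is seated. I'll relax, release and lift, then check.

Call:
{"method": "apply_moves", "body": {"steps": [[0,0,0,0,0,-0.5,-1],[0,0,0,0,0,-0.5,-1],[0,0,0,0,0,-0.5,-0.1],[0,0,0,0,0,-0.5,-0.1],[0,0,0,0,0,-0.5,-0.1],[0,0,0,0,0,-0.5,-0.1],[0,0,0,0,0,-3,-0.1],[0,0,0,0,0,-7,-0.1],[0,0,0,0,0,-11,-0.1],[0,0,0,0,0,-14,-0.1]]}}

```text
time_s: 10.6
position: [0.4943, -0.2261, 0.1869]
orientation: [0.0, 0.998, -0.064, 0.001]
contact_force: [-0.3, 0.0, -0.3]
gripper_width: 0.451
finger_force: 0.0
```

Call:
{"method": "apply_moves", "body": {"steps": [[0,0,0,2,-4,-1,-1],[0,0,0,2,-8,-1,-1],[0,0,0,2,-12,-1,-1],[0,0,0,2,-12,-1,-1],[0,0,0,2,-12,-1,-1]]}}

```text
time_s: 11.02
position: [0.5298, -0.1076, 0.194]
orientation: [-0.0, 0.998, -0.062, -0.0]
contact_force: [-0.0, -0.2, -0.1]
gripper_width: -0.003
finger_force: 0.0
```

```bash
python3 go.py .42 .012 .2 -.18; python3 - <<'E'
from h import *
a=arm.camera('side')[:,:,::-1][120:220,320:430]; a=cv2.resize(np.ascontiguousarray(a),None,fx=5,fy=5,interpolation=2)
cv2.imwrite('pics/s5.png',a)
b=arm.camera('top')[:,:,::-1]; cv2.imwrite('pics/t5f.png',b)
E
```

```text
turn deg [-0.    0.03  3.17] shift cm [-12.38 -10.51  -0.6 ]
pos [ 0.5298 -0.1076  0.194 ] yaw -0.1247 F [-0.   -0.22 -0.05] w -0.003 ff 0.0 t 11.0167
```

View pics/s5.png

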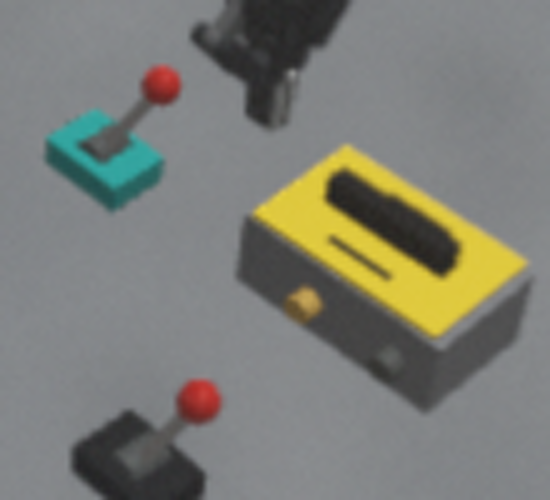

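The side crop shows the cover flush on the box (grey rim visible at its lower right corner) and the gripper clear. Next I'll put the shut fingers behind the red ball of the black switch.

Call:
{"method": "apply_moves", "body": {"steps": [[0,0,3.2,-4,-3.4,0,-1],[0,0,3.2,-8,-6.8,0,-1],[0,0,3.2,-11.6,-10.6,0,-1],[0,0,3.2,-11.6,-10.6,0,-1],[0,0,3.2,-11.6,-10.6,0,-1],[0,0,3.2,-11.6,-10.6,0,-1]]}}

```text
time_s: 11.62
position: [0.4206, -0.0486, 0.1948]
orientation: [-0.015, 0.998, -0.068, 0.001]
contact_force: [0.6, -1.4, 0.3]
gripper_width: 0.004
finger_force: 0.0
```

```bash
python3 go.py .43 .0135 .078 -.18
```

```text
turn deg [-1.76  0.02  2.48] shift cm [ 0.08 -5.92 11.87]
pos [ 0.4206 -0.0486  0.1948] yaw -0.1367 F [ 0.59 -1.37  0.3 ] w 0.004 ff 0.0 t 11.6167
```

Call:
{"method": "apply_moves", "body": {"steps": [[-1.8,0,2.5,0.1,-5.9,0,-1],[-1.8,0,2.5,0.1,-5.9,0,-1],[-1.8,0,2.5,0.1,-5.9,0,-1],[-1.8,0,2.5,0.1,-5.9,0,-1],[-1.8,0,2.5,0.1,-5.9,0,-1],[-1.8,0,2.5,0.1,-5.9,0,-1]]}}

```text
time_s: 12.12
position: [0.4233, -0.0449, 0.196]
orientation: [-0.016, 0.998, -0.064, -0.0]
contact_force: [0.6, -0.1, -0.7]
gripper_width: -0.003
finger_force: 0.0
```

```bash
python3 go.py .43 .0135 .078 -.18; python3 -c "
from h import *
s=arm.get_state();print(s['joints'].round(3),s['joint_vel'].round(3))"
```

```text
turn deg [-1.79  0.2   2.98] shift cm [-0.05 -5.51 11.98]
pos [ 0.4233 -0.0449  0.196 ] yaw -0.1279 F [ 0.55 -0.14 -0.66] w -0.003 ff 0.0 t 12.1167
[-0.129 -0.207 -0.112  1.668  0.031  3.141] [ 0.001 -0.005 -0.001 -0.001 -0.     0.   ]
```

Joint 6 is at its range limit here because the tool yaw must not be below q1. I'll turn the tool a quarter turn the other way, so the fingers' flat side faces the lever.

Call:
{"method": "apply_moves", "body": {"steps": [[-1.8,0,-7,0,0,0,-1],[-1.8,0,-14,0,0,0,-1],[-1.8,0,-21,0,0,0,-1],[-1.8,0,-28,0,0,0,-1],[-1.8,0,-35,0,0,0,-1],[-1.8,0,-42,0,0,0,-1],[-1.8,0,-49,0,0,0,-1],[-1.8,0,-56,0,0,0,-1],[-1.8,0,-60,0,0,0,-1],[-1.8,0,-60,0,0,0,-1]]}}

```text
time_s: 12.95
position: [0.4231, -0.0449, 0.1962]
orientation: [0.001, 0.896, 0.445, 0.007]
contact_force: [0.1, -1.1, -0.1]
gripper_width: 0.004
finger_force: 0.0
```

```bash
python3 go.py .43 .0135 .078 1.39
```

```text
turn deg [  0.62  -0.51 -26.8 ] shift cm [ 4.94 -3.08 11.85]
pos [ 0.4231 -0.0449  0.1962] yaw 0.9223 F [ 0.09 -1.1  -0.08] w 0.004 ff 0.0 t 12.95
```

Call:
{"method": "apply_moves", "body": {"steps": [[0.6,-0.5,-7,3,-1.8,0,-1],[0.6,-0.5,-14,4.9,-3.1,0,-1],[0.6,-0.5,-21,4.9,-3.1,0,-1],[0.6,-0.5,-26.8,4.9,-3.1,0,-1],[0.6,-0.5,-26.8,4.9,-3.1,0,-1],[0.6,-0.5,-26.8,4.9,-3.1,3,-1],[0.6,-0.5,-26.8,4.9,-3.1,6,-1],[0.6,-0.5,-26.8,4.9,-3.1,9,-1],[0.6,-0.5,-26.8,4.9,-3.1,9,-1],[0.6,-0.5,-26.8,4.9,-3.1,9,-1]]}}

```text
time_s: 13.78
position: [0.4284, 0.013, 0.1061]
orientation: [-0.001, 0.77, 0.638, -0.001]
contact_force: [0.4, -0.4, 0.8]
gripper_width: 0.001
finger_force: 0.0
```

```bash
python3 go.py .43 .0125 .078 1.39; python3 - <<'E'
from h import *
a=arm.camera('side')[:,:,::-1][170:260,310:430]; a=cv2.resize(np.ascontiguousarray(a),None,fx=6,fy=6,interpolation=2)
cv2.imwrite('pics/s6.png',a)
E
```

```text
turn deg [-0.11  0.03 -0.4 ] shift cm [-0.02  0.17  2.81]
pos [0.4284 0.013  0.1061] yaw 1.383 F [ 0.43 -0.44  0.8 ] w 0.001 ff 0.0 t 13.7833
```

View pics/s6.png

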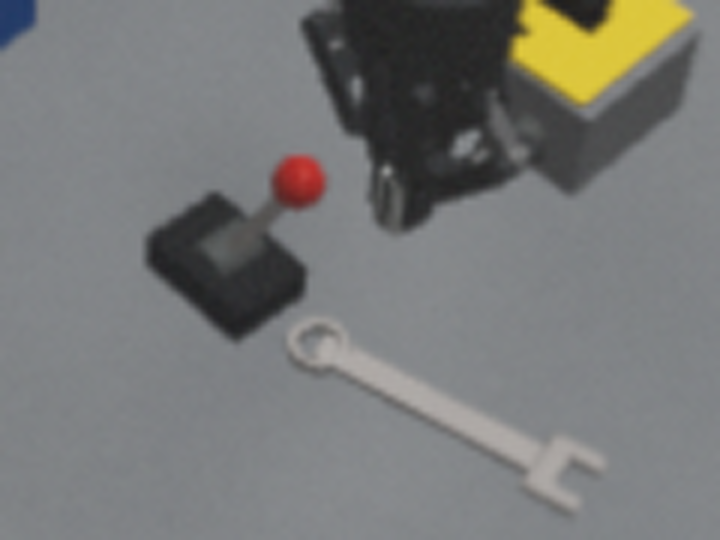

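The side crop shows the shut fingertips at (400,230), behind the red ball at (298,181) and clear of the spanner. I'll compute the true tip height.

```bash
python3 - <<'E'
from h import *
for z in(.10,.11,.12,.13,.14): print(z,(proj('side',[.4284,.013,z])-[310,170])*6)
print('ball',(proj('side',[.4827,.0042,.11])-[310,170])*6)
E
```

```text
0.1 [386.98273865 270.17181674]
0.11 [389.27074207 256.4207135 ]
0.12 [391.58471683 242.49963809]
0.13 [393.92505498 228.40571563]
0.14 [396.2921548  214.13601427]
ball [304.43193534 189.79169783]
```

Call:
{"method": "apply_moves", "body": {"steps": [[0,0,0,0,0,2,-1],[0,0,0,0,0,3.1,-1],[0,0,0,0,0,3.1,-1],[0,0,0,0,2,3.1,-1],[0,0,0,0,4,3.1,-1],[0,0,0,0,6,3.1,-1],[0,0,0,0,8,3.1,-1],[0,0,0,0,9.5,3.1,-1],[0,0,0,0,11,3.1,-1],[0,0,0,0,11,3.1,-1]]}}

```text
time_s: 14.67
position: [0.5399, -0.0073, 0.0767]
orientation: [0.001, 0.769, 0.639, 0.001]
contact_force: [0.3, -0.5, 0.1]
gripper_width: -0.001
finger_force: 0.0
```

Call:
{"method": "apply_moves", "body": {"steps": [[0,0,0,0,0.7,0,-1],[0,0,0,0,1.3,0,-1],[0,0,0,0,1.3,0,-1]]}}

```text
time_s: 14.92
position: [0.5509, -0.0093, 0.0761]
orientation: [0.0, 0.769, 0.639, 0.0]
contact_force: [0.5, 0.8, 0.7]
gripper_width: -0.001
finger_force: 0.0
```

Call:
{"method": "apply_moves", "body": {"steps": [[0,0,0,0,0.5,0,-1],[0,0,0,0,1,0,-1],[0,0,0,0,1,0,-1]]}}

```text
time_s: 15.17
position: [0.5539, -0.01, 0.0755]
orientation: [-0.005, 0.769, 0.639, -0.004]
contact_force: [-32.0, 6.8, 15.8]
gripper_width: 0.003
finger_force: 18.0
```

```bash
python3 go.py .56 -.01 .078 1.39; python3 - <<'E'
from h import *
im=arm.camera('side').astype(int); r,g,b=im[:,:,0],im[:,:,1],im[:,:,2]
m=((r>130)&(g<70)&(b<70)).astype(np.uint8); n,l,st,ce=cv2.connectedComponentsWithStats(m); print([(ce[i].round(1),st[i][4]) for i in range(1,n) if st[i][4]>8])
th=lambda t:[.5285+.1*np.sin(t-.5)*.984,-.004-.1*np.sin(t-.5)*.18,.022+.1*np.cos(t-.5)]
for t in(0,.5,.7,.85,1): print(t,proj('side',th(t)))
E
```

```text
turn deg [-0.7  -0.01 -0.14] shift cm [ 0.11  0.6  -0.26]
pos [ 0.5539 -0.01    0.0755] yaw 1.3875 F [-32.03   6.83  15.82] w 0.003 ff 18.03073525428772 t 15.1667
[(array([336.8, 181.8]), np.int32(16)), (array([378.6, 279.8]), np.int32(47))]
0 [361.04121535 202.00642155]
0.5 [349.65739474 189.62732775]
0.7 [344.87381419 186.26012417]
0.85 [341.40759107 184.47316362]
1 [338.14071021 183.35486445]
```

End stop reached: 32 N, with the ball where it should be at 1.0 rad. I'll back off, rise and verify.

Call:
{"method": "apply_moves", "body": {"steps": [[0,0,0,0,-1.5,0,-1],[0,0,0,0,-4,0,-1],[0,0,0,0,-7,0,-1],[0,0,0,0,-9,-3,-1],[0,0,0,0,-11,-7,-1],[0,0,0,0,-12,-11,-1],[0,0,0,0,-12,-12,-1],[0,0,0,0,-12,-12,-1],[0,0,0,0,-12,-12,-1]]}}

```text
time_s: 15.97
position: [0.4424, 0.0109, 0.1965]
orientation: [0.001, 0.769, 0.639, 0.001]
contact_force: [0.6, -0.0, 0.0]
gripper_width: 0.001
finger_force: 0.0
```

```bash
python3 - <<'E'
from h import *
i0=arm.camera('side'); im=i0.astype(int); r,g,b=im[:,:,0],im[:,:,1],im[:,:,2]
m=((r>130)&(g<70)&(b<70)).astype(np.uint8); n,l,st,ce=cv2.connectedComponentsWithStats(m); print([(ce[i].round(1),st[i][4]) for i in range(1,n) if st[i][4]>8])
s=arm.get_state(); print(s['position'],s['contact_force'],s['time_s'],abs(s['joint_vel']).max())
cv2.imwrite('pics/s7.png',cv2.resize(np.ascontiguousarray(i0[110:280,230:450,::-1]),None,fx=3.5,fy=3.5,interpolation=2))
E
```

```text
[(array([352.4, 135.9]), np.int32(24)), (array([338.3, 182.1]), np.int32(31)), (array([378.6, 279.8]), np.int32(47))]
[0.4420301  0.01087648 0.19515636] [-1.05602907  0.20095725 -0.05684688] 16.0167 0.023104731404811625
```

View pics/s7.png

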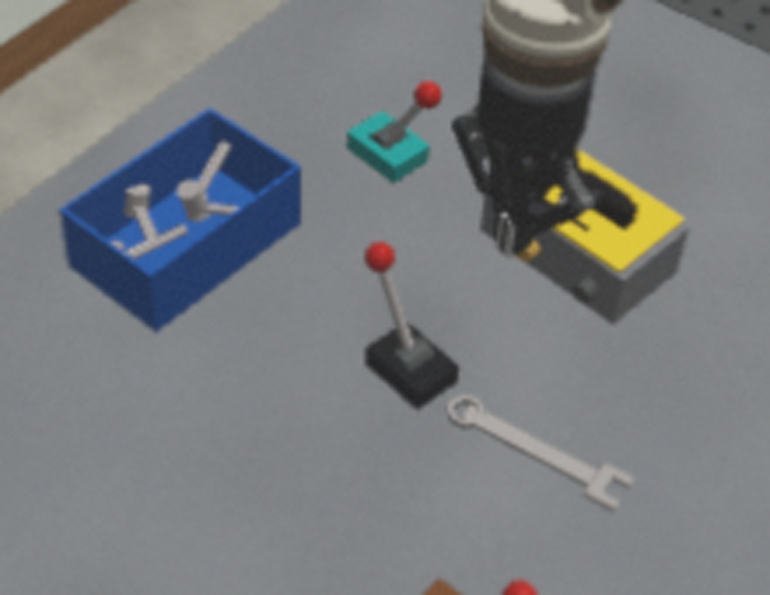

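The picture shows the lever swung over (ball at about (380,257), matching 1.0 rad), the cover flush on the box, and the gripper clear. I'll hand in.

```bash
python3 -c "
from cell import arm
print(arm.sign_off())"
```

```text
the job is handed in; nothing more can be done
None
```

I pressed the cover down on the box to a hard stop, then swung the red-knobbed lever to its end stop, and handed the job in at about 16 s. In the pictures the cover lies flush and the lever is fully over, but the tabs themselves are out of sight and the hand-in returned no verdict.

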